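Load a steriliser bay and set its pull-and-turn selector

TASK

One bay of the two-bay bottle steriliser is closed off by a red block; the other already holds one orange bottle. Stand two more orange bottles in that bay so that it holds exactly three, all upright on its floor and set down gently; then pull the black selector knob out against its spring, turn it from the middle to the mark on that bay's side, and let it drop fully home. Leave the third spare bottle, the red block and everything else where they stand.

Things in the scene. Friction and masses are not known exactly. Their poses are not given: they have to be found in the camera images.
- unit: White bottle steriliser, fixed; place and yaw differ each time. Origin: underside at desk level, below the knob's face centre; z up. Its knob side faces away from the robot: its x axis runs from that front to its back, roughly toward the robot (yaw about 3.14), so its +y is roughly world -y. Base plate 12 mm thick, x -125 to 165, y -220 to 220 mm; two trays (bays) either side of a console (y -70 to 70)
- bay_p (a point): Centre of the floor of the bay on the unit's +y side (unit x 20, y +175, z 12 mm). The floor is 240 mm (unit x) by 64 mm (unit y) inside rims 4 mm thick and 20 mm high above it
- bay_n (a point): Centre of the floor of the bay on the unit's -y side (unit x 20, y -175, z 12 mm); same size as the other bay
- face_centre (a point): Centre of the console's sloping face, where the knob's axis meets it (unit x 0, y 0, z 120 mm). The face looks up and away from the robot, at 35 deg to horizontal, from unit x -74, z 68 mm up to x 74, z 172 mm; its outward normal, the knob's axis, is (-0.574, 0, 0.819) in the unit's frame
- hood_edge (a point): Middle of the lower front edge of the small teal hood above and behind the knob (unit x 60, y 0, z 280 mm). The hood is 130 mm wide (y), 16 mm thick and runs back 42 mm in x to the back panel (unit x 86 to 102 mm, from the console up). A gripper tilted along the face's normal keeps 140 mm between the knob's axis and this edge
- sel_grip (a point): Grip point of the black selector, on its axis, 38 mm off the face when home. Skirt disc 72 mm across, 2 to 12 mm off the face; grip bar 62 mm long, 18 mm thick, 12 to 57 mm off the face; all moves out with the knob. z axis: the knob's axis, out of the face; x: along the bar toward the pointer end (white line); y: across the 18 mm thickness
- sel_turn (a joint): Turn of the selector, rad. 0: pointer up the slope at the red middle mark; positive: counter-clockwise seen facing it, pointer toward unit +y. Detents at +1.047 (green mark, +y bay), 0 and -1.047 (green mark, -y bay), play 0.07; end stops +-1.12. Turns only while pulled out over 8 mm (pull 10 or more); released within 0.2 of a detent, it slips in by itself
- sel_pull (a joint): How far the selector is pulled out along its axis, m: 0 = home in a detent, about 0.008 = resting on the land between detents, stop at 0.014. The spring pulls it back with about 4 N at home and 9 N fully out
- bottle_in: The orange bottle that already stands in the bay to be filled, anywhere along the tray's length. All four bottles are alike: 130 mm tall, straight round body 44 mm across up to 100 mm, white cap 27 mm across; about 0.18 kg. Origin: centre of the underside, z up
- bottle_a: Spare orange bottle (as bottle_in), standing on the desk beside the steriliser. Origin: centre of the underside
- bottle_b: Spare orange bottle (as bottle_in), standing on the desk beside the steriliser. Origin: centre of the underside
- bottle_c: Spare orange bottle (as bottle_in), standing on the desk beside the steriliser. Origin: centre of the underside
- bay_block: Red block 100 (x) x 46 (y) x 30 mm with a 30 x 20 mm grip stub up to 55 mm, lying in the tray of the closed bay. Origin: centre of the underside. Not to be moved
- flask: Bystander: blue flask 66 mm across, 210 mm tall, standing. Origin: centre of the underside
- jar: Bystander: white jar with black lid, 72 mm across, 75 mm tall. Origin: centre of the underside
- brush_mug: Bystander: blue mug 76 mm across, 90 mm tall, with two brush handles up to 155 mm. Origin: centre of the underside
- soap_box: Bystander: open white box 100 x 75 x 35 mm. Origin: centre of the underside
Mind the look-alikes: they are no part of the job. What is shaped like the bottle_c but turquoise is not meant.

How it is judged:
By the outcome, as a careful person would: the job done as asked, in the order asked, and still so for the second after the job is handed in, with the robot touching nothing.
It also fails if it takes over 72 s, if anything falls off the work surface, if the arm or the gripper's body presses on something with over 40 N, if the wrist force passes 120 N, or if a joint passes its speed limit or range.

ROBOT

A 7-joint arm with a two-finger parallel gripper is mounted at the origin on the work surface. World frame = base frame: x ahead of the robot, y to its left, z up, the work surface at z = 0. Lengths are in m, angles in degrees, forces in N, time in s.
With the tool pointing down it reaches from about 0.425 to 0.875 m from the base axis. Payload 4.7 kg.
Tool frame: the origin (TCP) lies between the finger pads; the fingertips stand env.finger_overhang ahead of it and the grasp point (between the pads) lies 5 mm behind it (env.finger_overhang is the distance from the TCP to the fingertips, in m); z points along the fingers, y is the line along which they close (so a half turn about z gives the same grasp; the last joint's range is limited). The gripper opens to 87 mm and grips with 3 to 60 N. Pads are 19 mm wide; open, the fingers measure 117 mm over their backs; the gripper's body (75 mm by 190 mm) begins 51 mm behind the grasp point.
Start: joints at [65.953, 18.392, -4.016, 83.108, 1.295, 78.541, -3.26], TCP at [0.273, -0.59, 0.237] pointing down, gripper open.
Joint ranges: [-163.93, 163.93], [-17.29, 119.83], [-79.2, 71.16], [3.27, 140.29], [-89.18, 269.18], [5.43, 117.66], [-154.24, 154.24]. Speed limits (degrees/s): [147.25, 147.25, 180, 180, 180, 180, 180].

INTERFACE

Orientations are given as [roll, pitch, yaw] about the fixed x, y, z axes, in that order (R = Rz(yaw) Ry(pitch) Rx(roll)).
In Python, from cell import telemetry, eyes, env, models gives the robot as it stands. The module is installed in compiled form; this text tells all that it offers.
- The arm moves only by the tool drive_tool, never from a script. Its arguments are lists of equal length, an entry for each row: "angular": the turn, a rotation vector about the tool's x, y, z in rad, a list of three; "delta_pos": the shift along the tool's x, y, z in cm, a list of three; "gripper": the finger opening in cm, from 0 to 8.7. A call has 1 to 20 rows; each row shifts and turns the commanded pose from where the row before left it, along the tool's axes as they then stand; what a row does not reach is not made up. A row lasts 1/10 s, in which the tool goes at most 50 mm and 8.59 degrees, less where a joint would pass 70% of its speed; a pose out of reach is approached as far as the arm can. A call with a gripper value outside its range is refused whole. The fingers move at their own pace and stop on an object; "squeeze" is the grip in N (left out, the last holds). Time passes only in rows, so rows that do not move let the fingers close. It gives the time, the measured TCP pose, the force, the opening and the grip force at its end, in the units of the state.
- telemetry.get_obs(): the state, without advancing time (a new reading comes with each control period).
- eyes.read_camera(name): name is "side" or "top"; returns a dict with "pixels" (480x640x3 uint8, red, green, blue), "mtx" (3x3 intrinsics, pixels), "D" ([k1, k2, p1, p2, k3] as OpenCV has them; the pictures are not rectified), "origin" and "orientation" of the camera in the world. Camera axes: x right, y down, z forward; pixel columns grow to the right and rows downward; lengths in m; the calibration is good to about 2 mm. A picture is of the moment at which its call begins. There is no depth.
- env.sign_off(): hands the job in; it is judged then, once.
Trained networks look in a picture, given as the dict that the camera call returned (one of the last four; its "shot" number tells which), for a name from the list of things; names that differ only in an ending like _2 or _b are one class to them, and where a whole thing is asked for, a point or a joint stands for the part that bears it (a point fixed in the world has none). Each returns a list of dicts, best first, with "p" (0 to 1); they miss things now and then, are a little off and sometimes report something else, mostly with a low value. They report only what shows in the picture. A call takes as long as a camera call. They do not tell look-alikes from the thing itself.
- models.search_frame(picture, target): "centre" ([column, row] in pixels, amid what is visible of it).
- models.cut_out(picture, target): "pixels" (480x640 bool, what is visible of it) and "centre" ([column, row] in pixels, amid what is visible of it).
The state is a dict: "time_s": time; "qpos": joint angles; "joint_velocities": joint speeds; "effort": joint torques, N m; "tool_pos": TCP position; "tool_rot": TCP orientation; "force": force on the tool from outside, world axes, zero at the start; "wrist_torque": the same for the moment, N m; "grip_width": finger opening in m; "grasp_force": force on a finger pad.
Only numpy, scipy, OpenCV 4.12 (cv2) and the standard library are available. Lean on these libraries where they do the work, as an engineer would, in place of code of your own. Each camera call takes 0.05 s, during which the arm holds its last target. There are 200 camera calls.

## Working session

There is one attempt and no reset: what is moved stays moved. The work goes in short steps, Python scripts to look and compute and a tool call to move; the robot and the scene stay as the last step left them, time stands still between calls to the robot, and variables do not carry over. Pictures are saved under pics/ and viewed, at most 10 in all, crops included, and the job is handed in when it is done.

Besides the shell and the picture viewer there is one more tool, called after ">>>" as name(argument=value, ...) on one line, values as JSON. drive_tool: Moves the arm, as the interface text tells. Its arguments: {"type":"object","properties":{"angular":{"type":"array","items":{"type":"array","items":{"type":"number"}}},"delta_pos":{"type":"array","items":{"type":"array","items":{"type":"number"}}},"gripper":{"type":"array","items":{"type":"number"}},"squeeze":{"type":"number"}},"required":["angular","delta_pos","gripper"]}

```bash
mkdir -p pics; cat > h.py <<'E'
import numpy as np, cv2
from scipy.spatial.transform import Rotation as R
from cell import telemetry, eyes, env, models
def camR(p):
    o=np.array(p["orientation"],float)
    return o if o.shape==(3,3) else R.from_euler('xyz',o,degrees=True).as_matrix()
def ray(p,uv):
    u=cv2.undistortPoints(np.array([[uv]],float),np.array(p["mtx"]),np.array(p["D"]))[0,0]
    d=camR(p)@np.array([u[0],u[1],1]); return np.array(p["origin"],float),d
def atz(p,uv,z):
    o,d=ray(p,uv); return o+d*(z-o[2])/d[2]
def proj(p,X):
    Rm=camR(p); X=np.atleast_2d(X)
    Xc=(X-np.array(p["origin"]))@Rm
    return cv2.projectPoints(Xc,np.zeros(3),np.zeros(3),np.array(p["mtx"]),np.array(p["D"]))[0][:,0]
def shot(c,fn=None):
    p=eyes.read_camera(c)
    if fn: cv2.imwrite('pics/'+fn,p["pixels"][:,:,::-1])
    return p
E
python3 - <<'E'
from h import *
np.set_printoptions(precision=3,suppress=True)
for c in("top","side"):
    p=shot(c,c+"0.png"); print(c,p["origin"],p["orientation"],np.array(p["mtx"]).tolist(),p["D"])
    for n in("unit","bottle_a","bay_block","sel_grip","flask","jar","brush_mug","soap_box"):
        print(n,[(np.round(d["centre"]).tolist(),round(d["p"],2)) for d in models.search_frame(p,n)][:7])
s=telemetry.get_obs();print(s["time_s"],s["tool_pos"],s["tool_rot"],env.finger_overhang)
E
```

```text
top [ 0.228 -0.045  1.537] [-169.526   -0.963  -89.02 ] [[486.39176750687886, 0.0, 320.8180338465096], [0.0, 486.39176750687886, 228.288403217469], [0.0, 0.0, 1.0]] [-0.059  0.     0.     0.     0.   ]
unit [([306.0, 217.0], 0.65), ([188.0, 196.0], 0.33)]
bottle_a [([417.0, 233.0], 0.76), ([171.0, 243.0], 0.73), ([185.0, 194.0], 0.6), ([469.0, 246.0], 0.5)]
bay_block [([252.0, 203.0], 0.92)]
sel_grip [([309.0, 219.0], 0.73), ([306.0, 199.0], 0.7), ([184.0, 198.0], 0.46)]
flask [([178.0, 162.0], 0.79)]
jar [([414.0, 179.0], 0.65), ([362.0, 207.0], 0.28), ([306.0, 219.0], 0.18)]
brush_mug []
soap_box [([192.0, 286.0], 0.57)]
side [ 0.43  -1.126  1.233] [-134.13    -0.835   -2.021] [[600.4643739216228, 0.0, 318.97003476395463], [0.0, 600.4643739216228, 239.25981633484622], [0.0, 0.0, 1.0]] [-0.012  0.     0.     0.     0.   ]
unit [([338.0, 283.0], 0.67), ([264.0, 190.0], 0.4)]
bottle_a [([351.0, 176.0], 0.9), ([326.0, 374.0], 0.79), ([311.0, 440.0], 0.73), ([300.0, 174.0], 0.68)]
bay_block [([354.0, 226.0], 0.82), ([380.0, 166.0], 0.64), ([348.0, 177.0], 0.43)]
sel_grip [([361.0, 243.0], 0.86)]
flask [([382.0, 169.0], 0.74)]
jar [([403.0, 380.0], 0.66), ([339.0, 282.0], 0.34), ([360.0, 244.0], 0.25)]
brush_mug [([268.0, 396.0], 0.55)]
soap_box [([260.0, 192.0], 0.72), ([404.0, 380.0], 0.67), ([337.0, 284.0], 0.26)]
0.9 [ 0.273 -0.59   0.237] [179.992   0.002  24.856] 0.014
```

View pics/top0.png

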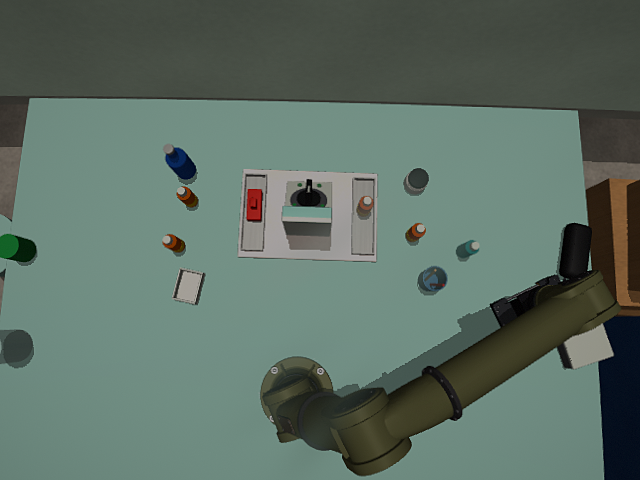

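View pics/side0.png

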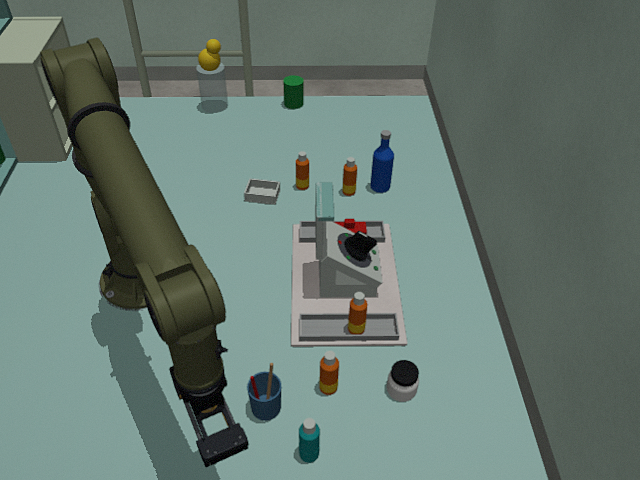

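```bash
cat > meas.py <<'E'
from h import *
from scipy.optimize import least_squares
np.set_printoptions(precision=4,suppress=True)
def hull(b):
    a=np.linspace(0,2*np.pi,24,endpoint=False);L=[]
    for r,z in((.022,0),(.022,.1),(.0135,.13)):
        L.append(np.c_[b[0]+r*np.cos(a),b[1]+r*np.sin(a),b[2]+z+0*a])
    return np.vstack(L)
def cen(p,b):
    h=cv2.convexHull(proj(p,hull(b)).astype(np.float32)); m=cv2.moments(h); return np.array([m['m10'],m['m01']])/m['m00']
def bottles(p):
    out=[]
    for d in models.cut_out(p,"bottle_a"):
        m=d["pixels"]; v,u=np.nonzero(m); col=p["pixels"][m].mean(0)
        out.append((np.array([u.mean(),v.mean()]),m.sum(),col,d["p"]))
    return out
def fitb(obs,z):
    f=lambda q:np.hstack([cen(p,[q[0],q[1],z])-c for p,c in obs])
    x0=atz(obs[0][0],obs[0][1],z+.06)[:2]
    return least_squares(f,x0)
E
python3 - <<'E'
from meas import *
T,S=shot("top"),shot("side")
clk={"t":[(244,169),(377,173),(376,262),(238,258)],"s":[(390,223),(406,345),(291,345),(292,225)]}
# order: (-125,-220),(-125,220),(165,220),(165,-220)
U=np.array([[-.125,-.22],[-.125,.22],[.165,.22],[.165,-.22]])
C={}
for k,p in(("t",T),("s",S)):
    g=cv2.cvtColor(p["pixels"],cv2.COLOR_RGB2GRAY)
    c=np.array(clk[k],np.float32)[:,None].copy()
    cv2.cornerSubPix(g,c,(4,4),(-1,-1),(3,50,.01)); C[k]=c[:,0]; 
def W(q,P):
    c,s=np.cos(q[2]),np.sin(q[2]); return np.c_[q[0]+c*P[:,0]-s*P[:,1],q[1]+s*P[:,0]+c*P[:,1],P[:,2]]
P=np.c_[U,[.012]*4]
for ks in("t","s","ts"):
    f=lambda q:np.hstack([(proj({"t":T,"s":S}[k],W(q,P))-C[k]).ravel() for k in ks])
    r=least_squares(f,[.6,0,3.14],loss='soft_l1'); print(ks,r.x,np.round(f(r.x),1))
q=r.x
print(W(q,np.array([[.02,.175,.012],[0,0,.12]])))
bt,bs=bottles(T),bottles(S)
for n,b in(("t",bt),("s",bs)):
    for c in b: print(n,c[0],c[1],c[2].round(),round(c[3],2))
for c in bt:
    for z in(0,.012):
        e=fitb([(T,c[0])],z).x; 
        j=min(bs,key=lambda o:np.linalg.norm(o[0]-cen(S,[*e,z])))
        r=fitb([(T,c[0]),(S,j[0])],z); print(c[0].round(),z,e,r.x,r.fun)
E
```

```text
t [ 0.5757 -0.026   3.1264] [-1.2 -0.7  0.6  0.1  1.1  0.1 -0.5  0.3]
s [ 0.5771 -0.024   3.1224] [-0.6  0.8  0.3  0.2  0.1 -0.2  0.1 -0.7]
ts [ 0.5765 -0.0249  3.1241] [-1.4 -1.   0.3  0.1  0.6 -0.  -1.  -0.1 -0.9  1.   0.2  0.4 -0.   0.2
 -0.2 -0.5]
[[ 0.5534 -0.1995  0.012 ]
 [ 0.5765 -0.0249  0.12  ]]
t [186.4567 195.9516] 289 [92. 60. 33.] 0.8
t [467.2791 249.186 ] 258 [61. 88. 82.] 0.78
t [172.5662 243.1838] 272 [96. 64. 37.] 0.71
t [415.6513 231.7625] 261 [103.  74.  52.] 0.71
s [308.145  439.7708] 807 [43. 90. 88.] 0.92
s [327.9646 374.0057] 707 [103.  71.  37.] 0.85
s [301.5929 171.428 ] 479 [98. 69. 35.] 0.77
s [348.9526 177.1711] 485 [98. 68. 34.] 0.57
[186. 196.] 0 [0.5967 0.3577] [0.595  0.3579] [-0.0955  0.5241  0.4365  0.2855]
[186. 196.] 0.012 [0.5937 0.3544] [0.5928 0.3536] [ 0.2608  0.2632  0.0477 -1.8858]
[467. 249.] 0 [ 0.4454 -0.5206] [ 0.4458 -0.5185] [-0.6733 -0.1242 -0.0044  0.3904]
[467. 249.] 0.012 [ 0.4436 -0.5167] [ 0.4459 -0.5213] [ 1.4208 -0.6986  0.0954 -1.1865]
[173. 243.] 0 [0.4464 0.3907] [0.4458 0.3907] [-0.0101  0.1692  0.168   0.0914]
[173. 243.] 0.012 [0.4446 0.3871] [0.4446 0.3845] [ 0.8615  0.0227 -0.2231 -1.737 ]
[416. 232.] 0 [ 0.4973 -0.3602] [ 0.4957 -0.3594] [-0.2403  0.5108  0.484   0.2239]
[416. 232.] 0.012 [ 0.4951 -0.3576] [ 0.496  -0.3631] [ 1.7627 -0.2356  0.8223 -1.3615]
```

```bash
cat > plan.py <<'E'
from h import *
import sys
def plan(pos,yaw=None,Rt=None,s=None):
    s=s or telemetry.get_obs()
    R0=R.from_euler('xyz',s["tool_rot"],degrees=True)
    if Rt is None: Rt=R.from_euler('xyz',[180,0,yaw],degrees=True)
    d=R0.inv().apply(np.array(pos)-s["tool_pos"])*100
    rv=(R0.inv()*Rt).as_rotvec()
    print("tool",np.round(s["tool_pos"],4),np.round(s["tool_rot"],2),"d_cm in start axes",d.round(2),"d in target axes",(Rt.inv().apply(np.array(pos)-s["tool_pos"])*100).round(2),"rotvec",rv.round(4),"deg",np.degrees(np.linalg.norm(rv)).round(1))
E
python3 - <<'E'
from meas import *
from plan import plan
T,S=shot("top"),shot("side")
obs=[]
for p,(u0,v0,u1,v1) in((T,(352,185,382,225)),(S,(340,285,375,340))):
    h=cv2.cvtColor(p["pixels"],cv2.COLOR_RGB2HSV)[v0:v1,u0:u1].astype(int)
    m=(h[...,1]>110)&((h[...,0]<28)|(h[...,0]>172)); v,u=np.nonzero(m); c=np.array([u.mean()+u0,v.mean()+v0]);print(c,m.sum());obs.append((p,c))
def bodyc(p,b):
    h=cv2.convexHull(proj(p,hull(b)[:48]).astype(np.float32)); m=cv2.moments(h); return np.array([m['m10'],m['m01']])/m['m00']
for o in(obs[:1],obs[1:],obs):
    r=least_squares(lambda q:np.hstack([bodyc(p,[*q,.012])-c for p,c in o]),[.57,-.2]); 
    d=r.x-[.5765,-.0249];c,s=np.cos(3.1241),np.sin(3.1241); print(r.x,r.fun,"unit",c*d[0]+s*d[1],-s*d[0]+c*d[1])
for n,px in(("mug",(268,396)),("jar",(403,380))): print(n,atz(S,px,.045))
plan([.4957,-.3594,.25],-1)
E
```

```text
[364.7805 203.7195] 82
[356.8961 317.4824] 510
[ 0.5806 -0.2001] [-0.  0.] unit -0.007153546578637699 0.1751288754084889
[ 0.5732 -0.2012] [-0. -0.] unit 0.00022559383418200478 0.17631274263340432
[ 0.5767 -0.2013] [0.3793 1.2376 1.4051 0.0116] unit -0.003246288917239246 0.17637144592659487
mug [ 0.3585 -0.4039  0.045 ]
jar [ 0.6669 -0.3705  0.045 ]
tool [ 0.2732 -0.5898  0.2366] [180.     0.    24.86] d_cm in start axes [ 29.88 -11.55  -1.35] d in target axes [ 21.85 -23.43  -1.34] rotvec [0.0001 0.0001 0.4513] deg 25.9
```

>>> drive_tool(angular=[[0,0,0.1128],[0,0,0.1128],[0,0,0.1128],[0,0,0.1129],[0,0,0],[0,0,0],[0,0,0],[0,0,0],[0,0,0],[0,0,0],[0,0,0],[0,0,0],[0,0,0],[0,0,0],[0,0,0],[0,0,0]], delta_pos=[[0,0,-1.1],[0,0,-1.1],[0,0,-1.1],[0,0,-1.1],[1.2,-1.3,0],[2.5,-2.7,0],[3,-3.2,0],[3.1,-3.3,0],[3.1,-3.3,0],[3,-3.2,0],[2.5,-2.7,0],[1.7,-1.9,0],[1.2,-1.3,0],[0.55,-0.53,0],[0,0,0],[0,0,0]], gripper=[8.7,8.7,8.7,8.7,8.7,8.7,8.7,8.7,8.7,8.7,8.7,8.7,8.7,8.7,8.7,8.7], squeeze=15)

```text
time_s: 2.8
tool_pos: [0.495, -0.36, 0.2803]
tool_rot: [180.0, 0.0, -1.0]
force: [-0.2, 0.1, 0.6]
grip_width: 0.0868
grasp_force: 0.0
```

```bash
python3 -c "
from plan import *
plan([.4957,-.3594,.085],-1)"
```

```text
tool [ 0.495  -0.36    0.2803] [ 1.7997e+02  5.0000e-02 -1.0100e+00] d_cm in start axes [ 0.09 -0.07 19.53] d in target axes [ 0.07 -0.06 19.53] rotvec [ 0.0005  0.0009 -0.0001] deg 0.1
```

>>> drive_tool(angular=[[0,0,0],[0,0,0],[0,0,0],[0,0,0],[0,0,0],[0,0,0],[0,0,0],[0,0,0],[0,0,0],[0,0,0],[0,0,0],[0,0,0],[0,0,0],[0,0,0],[0,0,0],[0,0,0]], delta_pos=[[0.07,-0.06,1.5],[0,0,3.5],[0,0,4],[0,0,4],[0,0,3],[0,0,2],[0,0,1],[0,0,0.5],[0,0,0],[0,0,0],[0,0,0],[0,0,0],[0,0,0],[0,0,0],[0,0,0],[0,0,0]], gripper=[8.7,8.7,8.7,8.7,8.7,8.7,8.7,8.7,8.7,3.8,3.8,3.8,3.8,3.8,3.8,3.8], squeeze=15)

```text
time_s: 4.4
tool_pos: [0.4965, -0.3587, 0.0856]
tool_rot: [-180.0, 0.0, -1.0]
force: [-0.4, 0.9, 1.0]
grip_width: 0.0434
grasp_force: 14.9
```

```bash
python3 - <<'E'
from plan import *
q=(.5765,-.0249,3.1241);c,s=np.cos(q[2]),np.sin(q[2])
for x in(-.065,.07):
    y=.176;print(x,q[0]+c*x-s*y,q[1]+s*x+c*y)
x,y=-.065,.176
plan([q[0]+c*x-s*y,q[1]+s*x+c*y,.2],-1)
E
```

```text
-0.065 0.6384115054595957 -0.20201003780623633
0.07 0.5034321594556718 -0.1996486500039088
tool [ 0.4965 -0.3587  0.0856] [-179.99    0.     -1.  ] d_cm in start axes [ 13.92 -15.91 -11.44] d in target axes [ 13.91 -15.91 -11.44] rotvec [-0.0001  0.      0.0001] deg 0.0
```

>>> drive_tool(angular=[[0,0,0],[0,0,0],[0,0,0],[0,0,0],[0,0,0],[0,0,0],[0,0,0],[0,0,0],[0,0,0],[0,0,0],[0,0,0],[0,0,0],[0,0,0],[0,0,0],[0,0,0],[0,0,0],[0,0,0]], delta_pos=[[0,0,-1],[0,0,-2],[0,0,-2],[0,0,-1],[0,-0.7,0],[0.2,-1.5,0],[0.2,-2.2,0],[0,-2.5,0],[0,-2.5,0],[0,-2.2,0],[0,-1.8,0],[0,-1.2,0],[0,-0.8,0],[0,-0.3,0],[0,0,0.5],[0,0,1],[0,0,0.5]], gripper=[3.8,3.8,3.8,3.8,3.8,3.8,3.8,3.8,3.8,3.8,3.8,3.8,3.8,3.8,3.8,3.8,3.8])

```text
time_s: 6.1
tool_pos: [0.5023, -0.2026, 0.124]
tool_rot: [-180.0, 0.1, -1.1]
force: [-1.5, -0.0, -2.6]
grip_width: 0.0435
grasp_force: 14.9
```

```bash
python3 - <<'E'
from plan import *
shot("top");S=shot("side","s1.png");s=telemetry.get_obs();print(s["force"],s["grip_width"])
plan([.5034,-.2016,.0976],-1)
E
```

```text
[-0.18800676 -0.66940253 -2.0408615 ] 0.04357213635248469
tool [ 0.5021 -0.2022  0.1239] [-1.7995e+02  1.5000e-01 -1.0700e+00] d_cm in start axes [ 0.14 -0.06  2.63] d in target axes [ 0.13 -0.06  2.63] rotvec [-0.0009  0.0027 -0.0012] deg 0.2
```

View pics/s1.png

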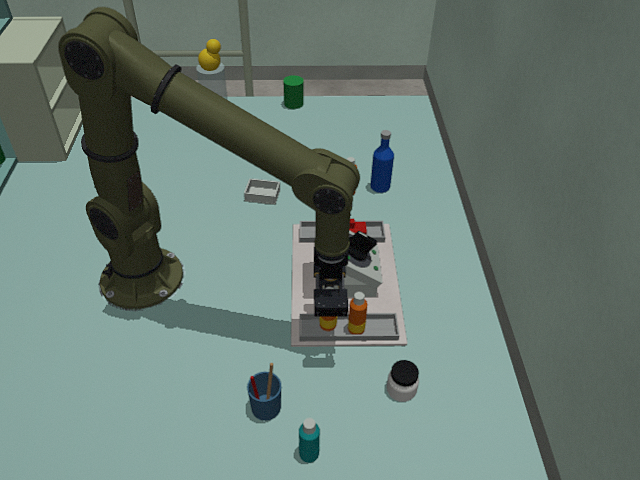

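>>> drive_tool(angular=[[0,0.002,0],[0,0,0],[0,0,0],[0,0,0],[0,0,0],[0,0,0],[0,0,0],[0,0,0],[0,0,0]], delta_pos=[[0.07,-0.04,0.8],[0,0,0.8],[0,0,0.5],[0,0,0.2],[0,0,0.1],[0,0,0.06],[0,0,0.06],[0,0,0.05],[0,0,0]], gripper=[3.8,3.8,3.8,3.8,3.8,3.8,3.8,3.8,3.8])

```text
time_s: 7.1
tool_pos: [0.504, -0.2015, 0.1]
tool_rot: [180.0, -0.1, -1.0]
force: [-0.7, 0.2, -1.4]
grip_width: 0.0436
grasp_force: 14.9
```

>>> drive_tool(angular=[[0,0,0],[0,0,0],[0,0,0],[0,0,0],[0,0,0],[0,0,0],[0,0,0]], delta_pos=[[0,0,0.05],[0,0,0.05],[0,0,0.05],[0,0,0.05],[0,0,0.04],[0,0,0],[0,0,0]], gripper=[3.8,3.8,3.8,3.8,3.8,3.8,3.8])

```text
time_s: 7.8
tool_pos: [0.504, -0.2015, 0.0976]
tool_rot: [180.0, -0.1, -1.0]
force: [0.2, 0.0, -0.5]
grip_width: 0.0437
grasp_force: 14.9
```

>>> drive_tool(angular=[[0,0,0],[0,0,0],[0,0,0]], delta_pos=[[0,0,0.03],[0,0,0.03],[0,0,0]], gripper=[3.8,3.8,3.8])

```text
time_s: 8.1
tool_pos: [0.5044, -0.2015, 0.0975]
tool_rot: [180.0, -0.2, -1.0]
force: [-1.2, -0.1, 4.7]
grip_width: 0.0434
grasp_force: 14.9
```

>>> drive_tool(angular=[[0,0,0],[0,0,0],[0,0,0],[0,0,0],[0,0,0],[0,0,0],[0,0,0],[0,0,0],[0,0,0],[0,0,0],[0,0,0],[0,0,0],[0,0,0],[0,0,0],[0,0,0]], delta_pos=[[0,0,0],[0,0,0],[0,0,0],[0,0,-0.5],[0,0,-1.5],[0,0,-2.5],[0,0,-3.5],[0,0,-4],[0,0,-4],[0,0,-4],[0,0,-3],[0,0,-2],[0,0,-1],[0,0,-0.3],[0,0,0]], gripper=[5.2,6.5,6.5,6.5,6.5,6.5,6.5,6.5,6.5,8.7,8.7,8.7,8.7,8.7,8.7])

```text
time_s: 9.6
tool_pos: [0.5032, -0.2014, 0.3596]
tool_rot: [-180.0, -0.1, -1.0]
force: [0.1, 1.8, -0.4]
grip_width: 0.0869
grasp_force: 0.0
```

```bash
python3 - <<'E'
from plan import *
plan([.4458,.3907,.36],-1)
E
```

```text
tool [ 0.5032 -0.2014  0.3596] [-1.8e+02 -9.0e-02 -1.0e+00] d_cm in start axes [-6.78e+00 -5.91e+01 -5.00e-02] d in target axes [-6.78e+00 -5.91e+01 -4.00e-02] rotvec [-0.     -0.0016 -0.    ] deg 0.1
```

>>> drive_tool(angular=[[0,-0.0016,0],[0,0,0],[0,0,0],[0,0,0],[0,0,0],[0,0,0],[0,0,0],[0,0,0],[0,0,0],[0,0,0],[0,0,0],[0,0,0],[0,0,0],[0,0,0],[0,0,0],[0,0,0],[0,0,0],[0,0,0],[0,0,0],[0,0,0]], delta_pos=[[0,-1,0],[0,-2,0],[0,-3,0],[0,-4,0],[0,-4.5,0],[0,-4.5,0],[0,-4.5,0],[-0.78,-4.5,0],[-1,-4.5,0],[-1,-4.5,0],[-1,-4.5,0],[-1,-4.5,0],[-1,-4,0],[-1,-3.5,0],[0,-2.5,0],[0,-1.7,0],[0,-1,0],[0,-0.4,0],[0,0,0],[0,0,0]], gripper=[8.7,8.7,8.7,8.7,8.7,8.7,8.7,8.7,8.7,8.7,8.7,8.7,8.7,8.7,8.7,8.7,8.7,8.7,8.7,8.7])

```text
time_s: 11.6
tool_pos: [0.4463, 0.3897, 0.3596]
tool_rot: [179.9, -0.0, -1.1]
force: [-0.0, -0.3, -0.1]
grip_width: 0.087
grasp_force: 0.0
```

```bash
python3 - <<'E'
from plan import *
plan([.4458,.3907,.085],-1)
E
```

```text
tool [0.4463 0.3897 0.3596] [ 1.7994e+02 -2.0000e-02 -1.0700e+00] d_cm in start axes [-0.06 -0.13 27.46] d in target axes [-0.05 -0.1  27.46] rotvec [ 0.001  -0.0003 -0.0012] deg 0.1
```

>>> drive_tool(angular=[[0,0,0],[0,0,0],[0,0,0],[0,0,0],[0,0,0],[0,0,0],[0,0,0],[0,0,0],[0,0,0],[0,0,0],[0,0,0],[0,0,0],[0,0,0],[0,0,0],[0,0,0],[0,0,0],[0,0,0],[0,0,0]], delta_pos=[[-0.04,0,1.5],[0,0,3],[0,0,4],[0,0,4.5],[0,0,4.5],[0,0,4],[0,0,3],[0,0,1.7],[0,0,0.9],[0,0,0.36],[0,0,0],[0,0,0],[0,0,0],[0,0,0],[0,0,0],[0,0,0],[0,0,0],[0,0,0]], gripper=[8.7,8.7,8.7,8.7,8.7,8.7,8.7,8.7,8.7,8.7,8.7,3.8,3.8,3.8,3.8,3.8,3.8,3.8])

```text
time_s: 13.4
tool_pos: [0.4457, 0.3905, 0.0852]
tool_rot: [180.0, -0.0, -1.0]
force: [0.6, 0.5, 0.5]
grip_width: 0.0434
grasp_force: 15.0
```

>>> drive_tool(angular=[[0,0,0],[0,0,0],[0,0,0],[0,0,0],[0,0,0],[0,0,0],[0,0,0],[0,0,0],[0,0,0],[0,0,0],[0,0,0],[0,0,0]], delta_pos=[[0,0,-1],[0,0,-2],[0,0,-3],[0,0,-4],[0,0,-4.5],[0,0,-4.5],[0,0,-4.5],[0,0,-4.5],[0,0,-3.3],[0,0,-2],[0,0,-1],[0,0,-0.2]], gripper=[3.8,3.8,3.8,3.8,3.8,3.8,3.8,3.8,3.8,3.8,3.8,3.8])

```text
time_s: 14.6
tool_pos: [0.4454, 0.3909, 0.431]
tool_rot: [-180.0, -0.1, -1.0]
force: [0.0, 0.2, -3.2]
grip_width: 0.0436
grasp_force: 15.0
```

```bash
python3 - <<'E'
from plan import *
plan([.6384,-.2038,.43],-1)
E
```

```text
tool [0.4454 0.3909 0.431 ] [-1.7996e+02 -7.0000e-02 -9.8000e-01] d_cm in start axes [20.31 59.13  0.08] d in target axes [20.33 59.13  0.1 ] rotvec [-0.0008 -0.0012  0.0003] deg 0.1
```

>>> drive_tool(angular=[[0,0,0],[0,0,0],[0,0,0],[0,0,0],[0,0,0],[0,0,0],[0,0,0],[0,0,0],[0,0,0],[0,0,0],[0,0,0],[0,0,0],[0,0,0],[0,0,0],[0,0,0],[0,0,0],[0,0,0],[0,0,0],[0,0,0],[0,0,0]], delta_pos=[[0.3,1,0],[0.7,2,0],[1,3,0],[1.3,3.8,0],[1.5,4.2,0],[1.5,4.2,0],[1.5,4.2,0],[1.5,4.2,0],[1.5,4.2,0],[1.5,4.2,0],[1.5,4.2,0],[1.4,4.2,0],[1.4,4.2,0],[1.3,3.8,0],[1,3,0],[0.7,2.3,0],[0.4,1.5,0],[0.2,0.8,0],[0.1,0.3,0],[0,0,0]], gripper=[3.8,3.8,3.8,3.8,3.8,3.8,3.8,3.8,3.8,3.8,3.8,3.8,3.8,3.8,3.8,3.8,3.8,3.8,3.8,3.8])

```text
time_s: 16.6
tool_pos: [0.6381, -0.205, 0.4302]
tool_rot: [-180.0, -0.0, -0.9]
force: [-0.5, 0.0, -2.9]
grip_width: 0.0437
grasp_force: 15.0
```

```bash
python3 - <<'E'
from plan import *
plan([.6384,-.2035,.16],-1)
E
```

```text
tool [ 0.6381 -0.205   0.4302] [-1.7997e+02 -1.0000e-02 -9.4000e-01] d_cm in start axes [ 0.03 -0.14 27.02] d in target axes [ 0.03 -0.15 27.02] rotvec [-0.0005 -0.0001  0.0011] deg 0.1
```

>>> drive_tool(angular=[[0,0,0],[0,0,0],[0,0,0],[0,0,0],[0,0,0],[0,0,0],[0,0,0],[0,0,0],[0,0,0],[0,0,0],[0,0,0],[0,0,0]], delta_pos=[[0,-0.05,1.5],[0,0,3],[0,0,4],[0,0,4.5],[0,0,4.5],[0,0,4],[0,0,3],[0,0,1.5],[0,0,0.7],[0,0,0.3],[0,0,0],[0,0,0]], gripper=[3.8,3.8,3.8,3.8,3.8,3.8,3.8,3.8,3.8,3.8,3.8,3.8])

```text
time_s: 17.8
tool_pos: [0.6393, -0.2055, 0.1622]
tool_rot: [179.9, -0.2, -1.0]
force: [0.2, -0.1, -1.9]
grip_width: 0.0434
grasp_force: 15.0
```

```bash
python3 - <<'E'
from plan import *
T=shot("top");S=shot("side");s=telemetry.get_obs();print(s["force"],s["grip_width"])
c=np.hstack([cv2.resize(T["pixels"][160:280,300:420],(400,400)),cv2.resize(S["pixels"][230:350,270:390],(400,400))]);cv2.imwrite('pics/c2.png',c[:,:,::-1])
plan([.6384,-.2035,.0975],-1)
E
```

```text
[-0.13356379 -0.54802706 -2.57801342] 0.04333043213182045
tool [ 0.6391 -0.2055  0.1618] [ 1.7995e+02 -1.5000e-01 -1.0000e+00] d_cm in start axes [-0.09 -0.2   6.43] d in target axes [-0.07 -0.2   6.43] rotvec [ 0.0008 -0.0026 -0.0001] deg 0.2
```

View pics/c2.png

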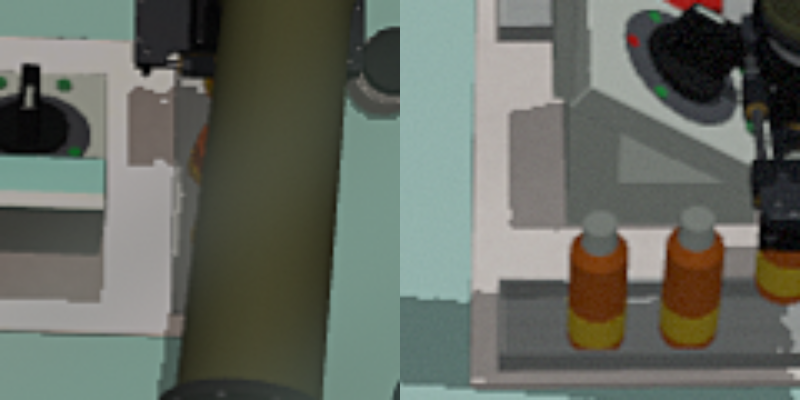

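The crop shows two bottles upright in the free bay (around 600,290 and 695,290), with the held one over its far end at 780,260. I'm lowering it now.

>>> drive_tool(angular=[[0,0,0],[0,0,0],[0,0,0],[0,0,0],[0,0,0],[0,0,0],[0,0,0],[0,0,0],[0,0,0],[0,0,0],[0,0,0],[0,0,0],[0,0,0],[0,0,0],[0,0,0],[0,0,0]], delta_pos=[[-0.05,-0.15,1],[0,0,1.5],[0,0,1.5],[0,0,1.2],[0,0,0.5],[0,0,0.2],[0,0,0.1],[0,0,0.05],[0,0,0.05],[0,0,0.05],[0,0,0.05],[0,0,0.05],[0,0,0.04],[0,0,0],[0,0,0],[0,0,0]], gripper=[3.8,3.8,3.8,3.8,3.8,3.8,3.8,3.8,3.8,3.8,3.8,3.8,3.8,3.8,3.8,3.8])

```text
time_s: 19.5
tool_pos: [0.6378, -0.2038, 0.0974]
tool_rot: [180.0, -0.0, -1.0]
force: [-0.9, -0.0, -2.2]
grip_width: 0.0432
grasp_force: 15.0
```

>>> drive_tool(angular=[[0,0,0],[0,0,0],[0,0,0],[0,0,0]], delta_pos=[[0,0,0.03],[0,0,0.03],[0,0,0.03],[0,0,0]], gripper=[3.8,3.8,3.8,3.8])

```text
time_s: 19.9
tool_pos: [0.6381, -0.2039, 0.0972]
tool_rot: [180.0, -0.1, -1.0]
force: [-1.1, 0.5, 2.7]
grip_width: 0.0432
grasp_force: 15.0
```

>>> drive_tool(angular=[[0,0,0],[0,0,0],[0,0,0],[0,0,0],[0,0,0],[0,0,0],[0,0,0],[0,0,0],[0,0,0],[0,0,0],[0,0,0],[0,0,0],[0,0,0],[0,0,0]], delta_pos=[[0,0,0],[0,0,0],[0,0,0],[0,0,-0.5],[0,0,-1.5],[0,0,-2.5],[0,0,-3.5],[0,0,-4],[0,0,-4],[0,0,-4],[0,0,-3],[0,0,-2],[0,0,-1],[0,0,-0.3]], gripper=[5.2,6.5,6.5,6.5,6.5,6.5,6.5,6.5,6.5,6,6,6,6,6])

```text
time_s: 21.3
tool_pos: [0.6381, -0.2037, 0.3615]
tool_rot: [180.0, -0.2, -1.0]
force: [-0.3, 0.5, -0.5]
grip_width: 0.0603
grasp_force: 0.0
```

```bash
cat >> plan.py <<'E'
q=(.5765,-.0249,3.1241)
RU=R.from_euler('z',q[2])
n=RU.apply([-np.sin(np.radians(35)),0,np.cos(np.radians(35))])
fc=np.array([q[0],q[1],.12])
def RT(turn=0):
    z=-n; y=RU.apply([0,1,0]); x=np.cross(y,z)
    return R.from_matrix(np.c_[x,y,z])*R.from_rotvec([0,0,-turn])
def kplan(off,turn=0): plan(fc+off*n,Rt=RT(turn))
E
python3 - <<'E'
from plan import *
T=shot("top");S=shot("side");s=telemetry.get_obs();print(np.round(s["qpos"],1))
out=[]
t=np.linspace(0,2*np.pi,13)
u=RU.apply([np.cos(np.radians(35)),0,np.sin(np.radians(35))]);v=RU.apply([0,1,0])
sk=np.array([fc+.012*n+.036*(np.cos(a)*u+np.sin(a)*v) for a in t])
bar=np.array([fc+.057*n+a*.031*u+b*.009*v for a,b in((1,1),(1,-1),(-1,-1),(-1,1),(1,1))])
for p,(x0,y0) in((T,(270,170)),(S,(310,200))):
    k=6; im=cv2.resize(p["pixels"][y0:y0+70,x0:x0+65],None,fx=k,fy=k)
    for P,c in((sk,(255,255,0)),(bar,(255,0,255))):
        uv=((proj(p,P)-[x0,y0]+.5)*k).astype(np.int32); cv2.polylines(im,[uv],False,c,1)
    out.append(im)
cv2.imwrite('pics/k.png',np.hstack(out)[:,:,::-1])
kplan(.153)
E
```

```text
[ 33.8  21.5 -26.5  67.    9.4  93.5 -81.5]
tool [ 0.6376 -0.2038  0.3592] [-180.    0.   -1.] d_cm in start axes [  2.36 -17.78  11.39] d in target axes [  8.46 -17.78   7.98] rotvec [ 0.000e+00 -6.109e-01  1.000e-04] deg 35.0
```

View pics/k.png

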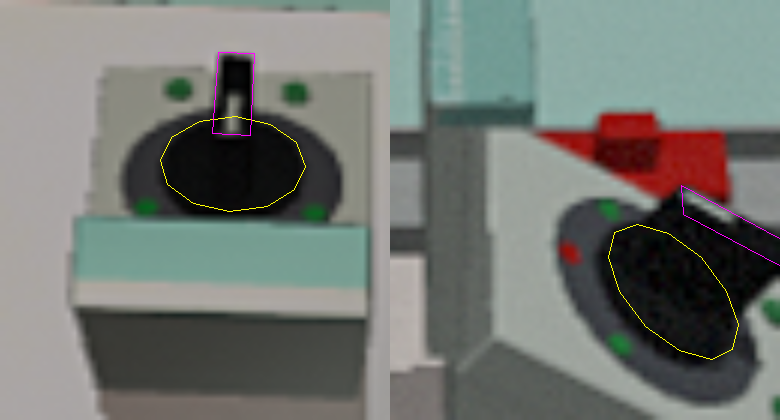

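>>> drive_tool(angular=[[0,-0.0611,0],[0,-0.0611,0],[0,-0.0611,0],[0,-0.0611,0],[0,-0.0611,0],[0,-0.0611,0],[0,-0.0611,0],[0,-0.0611,0],[0,-0.0611,0],[0,-0.0611,0],[0,0,0],[0,0,0],[0,0,0],[0,0,0],[0,0,0],[0,0,0],[0,0,0]], delta_pos=[[0,-0.8,0],[0,-1.7,0],[0,-2.4,0],[0,-2.6,0],[0,-2.6,0],[0,-2.6,0],[0,-2.2,0],[0,-1.6,0],[0,-0.9,0],[0,-0.38,0],[1,0,1],[2,0,2],[2.2,0,2],[1.8,0,1.6],[1,0,1],[0.46,0,0.38],[0,0,0]], gripper=[5,5,5,5,5,5,5,5,5,5,5,5,5,5,5,5,5])

```text
time_s: 23.1
tool_pos: [0.6447, -0.0419, 0.1973]
tool_rot: [179.6, 29.2, -0.8]
force: [-0.1, -0.6, 0.6]
grip_width: 0.0502
grasp_force: 0.0
```

```bash
python3 - <<'E'
from plan import *
s=telemetry.get_obs();print(np.round(s["qpos"],1),s["force"])
kplan(.034)
from meas import *
T=shot("top");S=shot("side","k2.png")
for p in(T,S):
  for b in bottles(p): print(b[0].round(),b[1],round(b[3],2))
E
```

```text
[ -4.2  42.2   9.9  58.4  -4.5 109.  -86.2] [-0.10190986 -0.64445945  0.57878429]
tool [ 0.6447 -0.0419  0.1973] [179.62  29.22  -0.84] d_cm in start axes [-1.86 -1.64  6.69] d in target axes [-1.18 -1.58  6.85] rotvec [ 0.0082 -0.101   0.0021] deg 5.8
[366. 186.] 233 0.71
[467. 249.] 272 0.69
[365. 228.] 209 0.67
[311. 217.] 6757 0.61
[187. 197.] 306 0.52
[328. 315.] 667 0.98
[349. 177.] 457 0.9
[308. 441.] 802 0.86
[383. 315.] 634 0.77
```

View pics/k2.png

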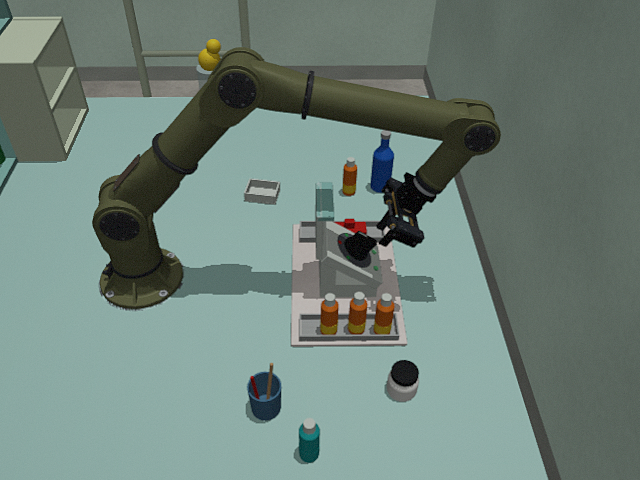

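>>> drive_tool(angular=[[0.004,-0.034,0.001],[0.004,-0.034,0.001],[0,-0.033,0],[0,0,0],[0,0,0],[0,0,0],[0,0,0]], delta_pos=[[0,0,0],[0,0,0],[0,0,0],[-0.4,-0.55,0],[-0.4,-0.55,0],[-0.38,-0.48,0],[0,0,0]], gripper=[5,5,5,5,5,5,5])

```text
time_s: 24.0
tool_pos: [0.6352, -0.0242, 0.2063]
tool_rot: [-179.9, 34.8, -0.8]
force: [-0.2, -0.2, 0.7]
grip_width: 0.0498
grasp_force: 0.0
```

```bash
python3 - <<'E'
from plan import *
s=telemetry.get_obs();print(np.round(s["qpos"],1),s["force"])
kplan(.034)
E
```

```text
[ -4.7  45.2   9.5  54.5  -5.4 115.5 -87.4] [-0.23820028 -0.23966993  0.700814  ]
tool [ 0.6352 -0.0242  0.2063] [-179.92   34.81   -0.82] d_cm in start axes [0.13 0.17 7.04] d in target axes [0.15 0.17 7.03] rotvec [ 0.0005 -0.0033  0.0027] deg 0.2
```

>>> drive_tool(angular=[[0,-0.003,0.002],[0,0,0],[0,0,0],[0,0,0],[0,0,0],[0,0,0],[0,0,0],[0,0,0],[0,0,0]], delta_pos=[[0.15,0.13,0.5],[0,0,1],[0,0,1.5],[0,0,1.5],[0,0,1],[0,0,0.8],[0,0,0.5],[0,0,0.2],[0,0,0]], gripper=[5,5,5,5,5,5,5,5,5])

```text
time_s: 24.9
tool_pos: [0.5963, -0.0265, 0.1465]
tool_rot: [179.9, 35.1, -1.1]
force: [0.3, 0.1, -0.3]
grip_width: 0.0502
grasp_force: 0.0
```

```bash
python3 - <<'E'
from plan import *
s=telemetry.get_obs();print(np.round(s["qpos"],1),s["force"])
kplan(.034)
E
```

```text
[ -5.2  42.2   9.3  66.5  -4.9 106.8 -87.3] [ 0.34682009  0.07784848 -0.3018094 ]
tool [ 0.5963 -0.0265  0.1465] [179.91  35.11  -1.12] d_cm in start axes [-0.1  -0.12 -0.09] d in target axes [-0.1  -0.12 -0.09] rotvec [ 0.0004  0.0019 -0.0016] deg 0.1
```

>>> drive_tool(angular=[[0,0,0],[0,0,0],[0,0,0],[0,0,0],[0,0,0],[0,0,0],[0,0,0]], delta_pos=[[-0.05,-0.1,0],[0,0,0],[0,0,0],[0,0,0],[0,0,0],[0,0,0],[0,0,0]], gripper=[4,1.4,1.4,1.4,1.4,1.4,1.4], squeeze=30)

```text
time_s: 25.6
tool_pos: [0.596, -0.0241, 0.1468]
tool_rot: [-179.9, 35.1, -1.0]
force: [1.6, 3.3, 1.1]
grip_width: 0.0178
grasp_force: 30.0
```

>>> drive_tool(angular=[[0,0,0],[0,0,0],[0,0,0],[0,0,0],[0,0,0],[0,0,0],[0,0,0],[0,0,0]], delta_pos=[[0,0,-0.2],[0,0,-0.2],[0,0,-0.2],[0,0,-0.2],[0,0,-0.2],[0,0,-0.2],[0,0,0],[0,0,0]], gripper=[1.4,1.4,1.4,1.4,1.4,1.4,1.4,1.4], squeeze=40)

```text
time_s: 26.4
tool_pos: [0.6015, -0.0242, 0.1547]
tool_rot: [-179.9, 35.4, -1.0]
force: [-4.6, 4.8, -6.9]
grip_width: 0.0179
grasp_force: 40.0
```

```bash
python3 - <<'E'
from plan import *
s=telemetry.get_obs();f=np.array(s["force"]);print(f,f@n,(np.array(s["tool_pos"])-[.596,-.0241,.1468])@n,s["wrist_torque"],s["qpos"][-1])
E
```

```text
[-4.57222081  4.76489657 -6.86077658] -8.289941603969417 0.009638233233747242 [ 0.95958275 -0.87096163 -0.6801824 ] -87.4301446278198
```

>>> drive_tool(angular=[[0,0,0],[0,0,0],[0,0,0],[0,0,-0.05],[0,0,-0.08],[0,0,-0.08],[0,0,-0.08],[0,0,-0.08],[0,0,-0.08],[0,0,-0.08],[0,0,-0.07],[0,0,0],[0,0,0]], delta_pos=[[0,0,-0.1],[0,0,-0.08],[0,0,0],[0,0,0],[0,0,0],[0,0,0],[0,0,0],[0,0,0],[0,0,0],[0,0,0],[0,0,0],[0,0,0],[0,0,0]], gripper=[1.4,1.4,1.4,1.4,1.4,1.4,1.4,1.4,1.4,1.4,1.4,1.4,1.4])

```text
time_s: 27.7
tool_pos: [0.6024, -0.0238, 0.156]
tool_rot: [-158.1, 28.5, 39.0]
force: [-4.7, 6.1, -7.0]
grip_width: 0.0174
grasp_force: 40.0
```

```bash
python3 - <<'E'
from plan import *
s=telemetry.get_obs();f=np.array(s["force"]);print(f,f@n,(np.array(s["tool_pos"])-[.596,-.0241,.1468])@n,s["wrist_torque"],np.round(s["qpos"],1))
kplan(.0455,1.047)
E
```

```text
[-4.74508048  6.1062984  -7.04535144] -8.553727636137076 0.011173840487407213 [ 1.0422168  -0.73830547 -0.7092627 ] [ -0.9  42.6   1.7  64.3  -1.5 108.5 -55.9]
tool [ 0.6024 -0.0238  0.156 ] [-158.05   28.49   39.05] d_cm in start axes [-0.13  0.1  -0.12] d in target axes [-0.16  0.03 -0.12] rotvec [-0.0061  0.0036 -0.446 ] deg 25.6
```

>>> drive_tool(angular=[[0,0,-0.08],[0,0,-0.08],[0,0,-0.08],[0,0,-0.08],[0,0,-0.07],[0,0,-0.05],[0,0,-0.01],[0,0,0],[0,0,0]], delta_pos=[[0,0,0],[0,0,0],[0,0,0],[0,0,0],[0,0,0],[0,0,0],[0,0,0],[0,0,0],[0,0,0]], gripper=[1.4,1.4,1.4,1.4,1.4,1.4,1.4,1.4,1.4])

```text
time_s: 28.6
tool_pos: [0.6022, -0.0235, 0.1561]
tool_rot: [-148.3, 16.7, 64.0]
force: [-5.2, 5.9, -7.3]
grip_width: 0.0173
grasp_force: 40.0
```

```bash
python3 - <<'E'
from plan import *
s=telemetry.get_obs();f=np.array(s["force"]);print(f,f@n,(np.array(s["tool_pos"])-[.596,-.0241,.1468])@n,s["wrist_torque"],np.round(s["qpos"],1))
kplan(.034,1.047)
E
```

```text
[-5.2244264   5.88250433 -7.31829201] -9.049961635292451 0.011143403256170257 [ 1.15066484 -0.70079538 -0.82715565] [  2.3  42.7  -3.9  64.1   1.2 108.7 -32.2]
tool [ 0.6022 -0.0235  0.1561] [-148.27   16.65   63.97] d_cm in start axes [-0.17  0.07  1.03] d in target axes [-0.17  0.07  1.03] rotvec [-0.0072  0.0023  0.0044] deg 0.5
```

>>> drive_tool(angular=[[0,0,0],[0,0,0],[0,0,0],[0,0,0],[0,0,0],[0,0,0],[0,0,0]], delta_pos=[[0,0,0.2],[0,0,0.3],[0,0,0.3],[0,0,0.2],[0,0,0.15],[0,0,0],[0,0,0]], gripper=[1.4,1.4,1.4,1.4,1.4,1.4,1.4])

```text
time_s: 29.3
tool_pos: [0.5961, -0.0234, 0.1475]
tool_rot: [-148.4, 16.6, 63.9]
force: [-3.6, 6.4, -3.9]
grip_width: 0.0178
grasp_force: 40.0
```

```bash
python3 - <<'E'
from plan import *
s=telemetry.get_obs();f=np.array(s["force"]);print(f,f@n,(np.array(s["tool_pos"])-[.596,-.0241,.1468])@n)
E
```

```text
[-3.566498    6.38167978 -3.8943204 ] -5.299413271989864 0.0005706560308401378
```

Home to within 0.6 mm. Opening slowly, then backing off along the axis.

>>> drive_tool(angular=[[0,0,0],[0,0,0],[0,0,0],[0,0,0],[0,0,0],[0,0,0],[0,0,0],[0,0,0],[0,0,0],[0,0,0],[0,0,0],[0,0,0],[0,0,0]], delta_pos=[[0,0,0.05],[0,0,0],[0,0,0],[0,0,0],[0,0,0],[0,0,-0.5],[0,0,-1],[0,0,-1.5],[0,0,-2],[0,0,-2],[0,0,-1.5],[0,0,-0.5],[0,0,0]], gripper=[1.4,2.5,4,5,5,5,5,5,5,5,5,5,5], squeeze=5)

```text
time_s: 30.6
tool_pos: [0.6451, -0.0262, 0.219]
tool_rot: [-149.1, 16.6, 63.7]
force: [-0.6, 1.1, 0.3]
grip_width: 0.0503
grasp_force: 0.0
```

```bash
python3 - <<'E'
from plan import *
T=shot("top");S=shot("side")
s=telemetry.get_obs();print(s["tool_pos"],s["force"])
u=RU.apply([np.cos(np.radians(35)),0,np.sin(np.radians(35))]);v=RU.apply([0,1,0])
c,sn=np.cos(1.047),np.sin(1.047);u,v=c*u+sn*v,c*v-sn*u
out=[]
for p,(x0,y0) in((T,(270,150)),(S,(290,210))):
    im=cv2.resize(p["pixels"][y0:y0+130,x0:x0+130],None,fx=3,fy=3)
    for off in(0,.008):
        bar=np.array([fc+(.057+off)*n+a*.031*u+b*.009*v for a,b in((1,1),(1,-1),(-1,-1),(-1,1),(1,1))])
        cv2.polylines(im,[((proj(p,bar)-[x0,y0]+.5)*3).astype(np.int32)],False,(255,0,255) if off==0 else (255,255,0),1)
    out.append(im)
cv2.imwrite('pics/end.png',np.hstack(out)[:,:,::-1])
E
```

```text
[ 0.64443889 -0.0259754   0.21803324] [ 0.06222296  0.50445697 -0.83255395]
```

View pics/end.png

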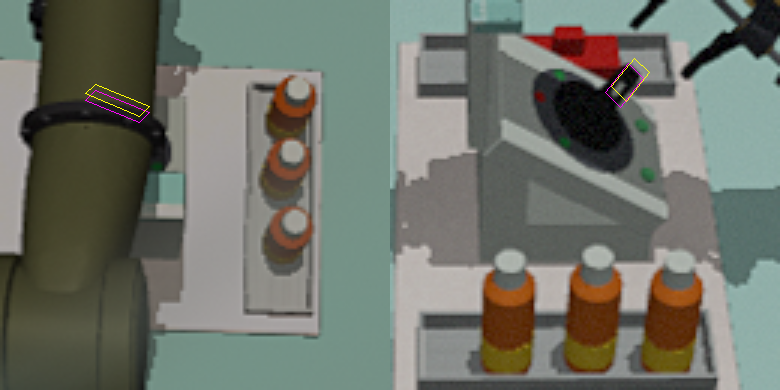

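```bash
python3 - <<'E'
from plan import *
S=shot("side")
u0=RU.apply([np.cos(np.radians(35)),0,np.sin(np.radians(35))]);v0=RU.apply([0,1,0])
x0,y0=460-0,0
x0,y0=460,220
x0,y0=330,215
im0=cv2.resize(S["pixels"][y0:y0+70,x0:x0+75],None,fx=8,fy=8,interpolation=cv2.INTER_CUBIC)
im0=cv2.convertScaleAbs(im0,alpha=1.8,beta=10)
c,sn=np.cos(1.047),np.sin(1.047);u,v=c*u0+sn*v0,c*v0-sn*u0
for off,col in((0,(255,0,255)),(.008,(255,255,0))):
    bar=np.array([fc+(.057+off)*n+a*.031*u+b*.009*v for a,b in((1,1),(1,-1),(-1,-1),(-1,1),(1,1))])
    sk=np.array([fc+(.012+off)*n+.036*(np.cos(a)*u+np.sin(a)*v) for a in np.linspace(0,6.283,40)])
    for P in(bar,sk): cv2.polylines(im0,[((proj(S,P)-[x0,y0]+.5)*8).astype(np.int32)],False,col,1)
cv2.imwrite('pics/z.png',im0[:,:,::-1])
E
```

```text
(no output)
```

View pics/z.png

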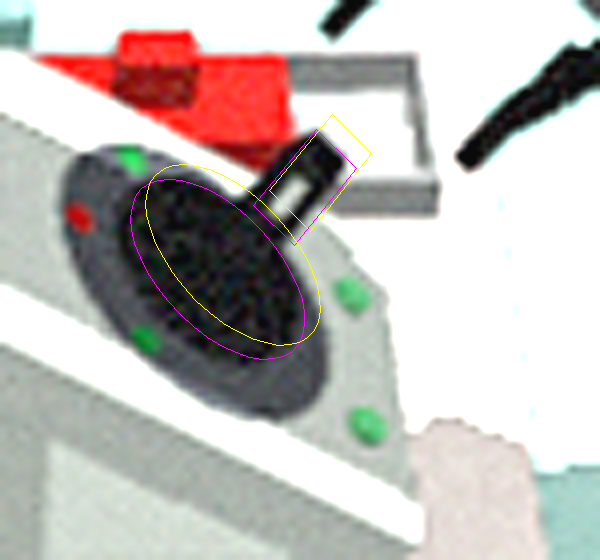

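The zoom shows the bar (tip at about 320,150) matching the magenta "home at +60°" outline, and the skirt does too; the pointer aims at the green mark on the filled bay's side. All three bottles are upright and the gripper is clear, so I'm handing in.

```bash
python3 -c "
from cell import env
print(env.sign_off())"
```

```text
the job is handed in; nothing more can be done
None
```

The job is handed in: the open bay holds three upright orange bottles, and the selector is turned to that bay's green mark and home. This took about 31 s of the 72 s; the sign-off gave no verdict.

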